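# Put the ink bottles back in the rack by height

### The arm

A 7-joint arm with a two-finger parallel gripper is mounted at the origin on the work surface. World frame = base frame: x ahead of the robot, y to its left, z up, the work surface at z = 0. Lengths are in m, angles in rad, forces in N, time in s.
With the tool pointing down it reaches from about 0.4 to 0.85 m from the base axis. Payload 4.5 kg.
Tool frame: the origin (TCP) lies where the fingers leave the gripper's body, on its centre line; the fingertips stand 64 mm ahead of it and the grasp point (between the pads) lies 45 mm ahead of it; z points along the fingers, y is the line along which they close (so a half turn about z gives the same grasp; the last joint's range is limited). The gripper opens to 88 mm and grips with 3 to 60 N. Pads are 18 mm wide; open, the fingers measure 123 mm over their backs; the gripper's body (75 mm by 187 mm) begins 45 mm behind the grasp point.
Start: joints at [-1.202, 0.689, -0.195, 1.565, 0.157, 0.902, -0.215], TCP at [0.205, 0.59, 0.303] pointing down, gripper open.
Joint ranges: [-3.01, 3.01], [-0.46, 2.08], [-1.47, 1.51], [0.13, 2.56], [-1, 4.14], [0.04, 2.09], [-2.66, 2.66]. Speed limits (rad/s): [2.57, 2.57, 3.14, 3.14, 3.14, 3.14, 3.14].

### API

Orientations are given as a unit quaternion [x, y, z, w].
In Python, from plant import r gives the robot as it stands.
- The arm moves only by the tool play_rows, never from a script. Its arguments are lists of equal length, an entry for each row: "translation": the shift along the tool's x, y, z in m, a list of three; "delta_rot": the turn, a rotation vector about the tool's x, y, z in degrees, a list of three; "grip": the opening, from -1 (shut) to 1 (fully open). In form: {"translation": [[x, y, z], ...], "delta_rot": [[rx, ry, rz], ...], "grip": [grip, ...]}. A call has 1 to 20 rows; each row shifts and turns the commanded pose from where the row before left it, along the tool's axes as they then stand; what a row does not reach is not made up. A row lasts 1/8 s, in which the tool goes at most 62.5 mm and 10.7 degrees, less where a joint would pass 70% of its speed; a pose out of reach is approached as far as the arm can. A call with a gripper value outside its range is refused whole. The fingers move at their own pace and stop on an object; "squeeze" is the grip in N (left out, the last holds). Time passes only in rows, so rows that do not move let the fingers close. It gives the time, the measured TCP pose, the force, the opening and the grip force at its end, in the units of the state.
- r.get_state(): the state, without advancing time (a new reading comes with each control period).
- r.snapshot(name): name is "scene" or "top"; returns the picture (384x512x3 uint8, blue, green, red); there is no depth.
- r.get_calibration(name): a dict with "intrinsics" (3x3 intrinsics, pixels), "k1" (the pictures are not rectified: a ray, as slopes to the right and down, at radius r is drawn at 1 + k1 r^2 times it, then the intrinsics apply), "eye" and "rotation" of the camera in the world. Camera axes: x right, y up, looking along -z (the intrinsics and any distortion apply to the point x, -y, -z); pixel columns grow to the right and rows downward; lengths in m; the calibration is good to about 2 mm. A picture is of the moment at which its call begins. get_calibration takes no time and is no camera call.
- r.finish_job(): hands the job in; it is judged then, once.
Trained networks look in the newest picture that a camera, given by its name, has taken for a name from the list of things; names that differ only in an ending like _2 or _b are one class to them, and where a whole thing is asked for, a point or a joint stands for the part that bears it (a point fixed in the world has none). Each returns a list of dicts, best first, with "confidence" (0 to 1); they miss things now and then, are a little off and sometimes report something else, mostly with a low value. They report only what shows in the picture. A call takes as long as a camera call. They do not tell look-alikes from the thing itself.
- r.look_for(camera, target): "point" ([x, y, z] in m, in world coordinates, good to about 4 mm: the middle of the surface that is visible of it).
- r.silhouettes(camera, target): "pixels" (384x512 bool, what is visible of it).
The state is a dict: "clock": time; "q": joint angles; "qd": joint speeds; "joint_torque": joint torques, N m; "tool_pos": TCP position; "eef_rot": TCP orientation; "contact_force": force on the tool from outside, world axes, zero at the start; "moment": the same for the moment, N m; "opening": opening from 0.0 (shut) to 1.0 (fully open); "finger_force": force on a finger pad.
Only numpy, scipy, OpenCV 4.12 (cv2) and the standard library are available. Lean on these libraries where they do the work, as an engineer would, in place of code of your own. Each camera call takes 0.05 s, during which the arm holds its last target. There are 200 camera calls.

### The job

Put the four ink bottles back in the steel rack in order of height, the shortest in the bay next to the rinse cup and each taller one in the next bay along, so that every bottle can be reached over the shorter ones from the cup's end. Stand each one upright in the middle of its rubber pad; keep the bottles upright on the way and set them down gently, without dropping them. Leave the rinse cup and the wash bottle where they stand.

Things in the scene. Friction and masses are not known exactly. Their poses are not given: they have to be found in the camera images.
- ink_15: the shortest of four upright, loose, dark brown round ink bottles with white label and black dropper, alike but for size: 28 mm in diameter (straight-sided up to 54 mm), 86 mm tall over the dropper, about 50 g. Origin: centre of its underside, z up. A good grip is across the glass, 42 mm above its underside, from above, with the dropper between the fingers.
- ink_30: the second shortest of four upright, loose, dark brown round ink bottles with white label and black dropper, alike but for size: 34 mm in diameter (straight-sided up to 66 mm), 102 mm tall over the dropper, about 90 g. Origin: centre of its underside, z up. A good grip is across the glass, 52 mm above its underside, from above, with the dropper between the fingers.
- ink_60: the second tallest of four upright, loose, dark brown round ink bottles with white label and black dropper, alike but for size: 40 mm in diameter (straight-sided up to 81 mm), 120 mm tall over the dropper, about 150 g. Origin: centre of its underside, z up. A good grip is across the glass, 66 mm above its underside, from above, with the dropper between the fingers.
- ink_120: the tallest of four upright, loose, dark brown round ink bottles with white label and black dropper, alike but for size: 48 mm in diameter (straight-sided up to 98 mm), 139 mm tall over the dropper, about 250 g. Origin: centre of its underside, z up. A good grip is across the glass, 84 mm above its underside, from above, with the dropper between the fingers.
- bay_1: round black rubber pad, 56 mm across, in bay 1 of 4 of the fixed steel bottle rack. Origin: centre of the pad's top face, 6 mm above the bench; z up, y along the row towards bay_4, x across the row (the rack may be turned). Bays are 68 mm apart, each 65 mm (along the row) by 70 mm inside; the rack's walls end 14 mm above the bench.
- bay_2: round black rubber pad, 56 mm across, in bay 2 of 4 of the fixed steel bottle rack. Origin: centre of the pad's top face, 6 mm above the bench; z up, y along the row towards bay_4, x across the row (the rack may be turned). Otherwise like bay_1.
- bay_3: round black rubber pad, 56 mm across, in bay 3 of 4 of the fixed steel bottle rack. Origin: centre of the pad's top face, 6 mm above the bench; z up, y along the row towards bay_4, x across the row (the rack may be turned). Otherwise like bay_1.
- bay_4: round black rubber pad, 56 mm across, in bay 4 of 4 of the fixed steel bottle rack. Origin: centre of the pad's top face, 6 mm above the bench; z up, y along the row towards bay_4, x across the row (the rack may be turned). Otherwise like bay_1.
- rinse_cup: an empty open stainless steel cup, 72 mm across the rim, 62 mm tall, loose on the bench beyond one end of the rack, about 98 mm from the centre of the end bay; which end varies. Its end of the row is where the shortest bottle goes. Origin: centre of its underside, z up. Not to be moved.
- wash_bottle: a white plastic squeeze bottle with a thin nozzle, 60 mm in diameter, 172 mm tall, loose on the bench beyond the other end of the rack, about 98 mm from the centre of that end bay. Origin: centre of its underside, z up. Not to be moved.
There are look-alikes about, which are no part of the job. Leave any pink look-alike of the ink_120 alone.

How it is judged:
By the outcome, as a careful person would: the job done as asked, in the order asked, and still so for the second after the job is handed in, with the robot touching nothing.
It also fails if it takes over 109 s, if anything falls off the work surface, if the arm or the gripper's body presses on something with over 40 N, if the wrist force passes 120 N, or if a joint passes its speed limit or range.

## Working session

There is one attempt and no reset: what is moved stays moved. The work goes in short steps, Python scripts to look and compute and a tool call to move; the robot and the scene stay as the last step left them, time stands still between calls to the robot, and variables do not carry over. Pictures are saved under pics/ and viewed, at most 14 in all, crops included, and the job is handed in when it is done.

Besides the shell and the picture viewer there is one more tool, called after "Request:" as name(argument=value, ...) on one line, values as JSON. play_rows: Moves the arm, as the interface text tells. Its arguments: {"type":"object","properties":{"translation":{"type":"array","items":{"type":"array","items":{"type":"number"}}},"delta_rot":{"type":"array","items":{"type":"array","items":{"type":"number"}}},"grip":{"type":"array","items":{"type":"number"}},"squeeze":{"type":"number"}},"required":["translation","delta_rot","grip"]}

```bash
mkdir -p pics; cat > look.py <<'E'
from plant import r
import cv2,numpy as np
s=r.get_state();print(s['clock'],s['tool_pos'],s['eef_rot'],s['opening'])
for c in('scene','top'):
    im=r.snapshot(c);cv2.imwrite(f'pics/{c}0.png',im)
    k=r.get_calibration(c);print(c,np.round(k['eye'],3),np.round(k['rotation'],3).tolist(),k['intrinsics'],k['k1'])
    for t in['ink_15','ink_30','ink_60','ink_120','bay_1','rinse_cup','wash_bottle']:
        print(t,[(np.round(d['point'],3).tolist(),round(d['confidence'],2)) for d in r.look_for(c,t)])
E
python3 look.py
```

```text
0.0 [0.20520953 0.58980582 0.3019049 ] [ 1.66560204e-01  9.86030849e-01 -9.24667929e-04 -9.06972156e-05] 1.0027271613772548
scene [ 0.924 -0.609  0.526] [0.455, 0.127, 0.261, 0.842] [[348.03500288   0.         250.68642735]
 [  0.         348.03500288 192.21076105]
 [  0.           0.           1.        ]] -0.04903979133308304
ink_15 [([0.377, -0.252, 0.083], 0.88), ([0.482, -0.251, 0.072], 0.79), ([0.503, -0.336, 0.076], 0.78), ([0.446, 0.045, 0.057], 0.72), ([0.453, 0.273, 0.047], 0.6), ([0.459, -0.119, 0.045], 0.55)]
ink_30 [([0.377, -0.252, 0.083], 0.88), ([0.482, -0.251, 0.072], 0.79), ([0.503, -0.336, 0.076], 0.78), ([0.446, 0.045, 0.057], 0.72), ([0.453, 0.273, 0.047], 0.6), ([0.459, -0.119, 0.045], 0.55)]
ink_60 [([0.377, -0.252, 0.083], 0.88), ([0.482, -0.251, 0.072], 0.79), ([0.503, -0.336, 0.076], 0.78), ([0.446, 0.045, 0.057], 0.72), ([0.453, 0.273, 0.047], 0.6), ([0.459, -0.119, 0.045], 0.55)]
ink_120 [([0.377, -0.252, 0.083], 0.88), ([0.482, -0.251, 0.072], 0.79), ([0.503, -0.336, 0.076], 0.78), ([0.446, 0.045, 0.057], 0.72), ([0.453, 0.273, 0.047], 0.6), ([0.459, -0.1
[... 812 characters left out ...]
, 0.056, 0.089], 0.59)]
ink_60 [([0.464, -0.232, 0.103], 0.92), ([0.363, -0.23, 0.099], 0.85), ([0.443, 0.275, 0.065], 0.81), ([0.486, -0.316, 0.104], 0.79), ([0.452, -0.108, 0.058], 0.62), ([0.434, 0.056, 0.089], 0.59)]
ink_120 [([0.464, -0.232, 0.103], 0.92), ([0.363, -0.23, 0.099], 0.85), ([0.443, 0.275, 0.065], 0.81), ([0.486, -0.316, 0.104], 0.79), ([0.452, -0.108, 0.058], 0.62), ([0.434, 0.056, 0.089], 0.59)]
bay_1 [([0.595, 0.164, 0.006], 0.95), ([0.627, 0.029, 0.003], 0.86), ([0.615, 0.096, 0.006], 0.81), ([0.641, -0.034, 0.011], 0.68), ([0.449, -0.11, 0.059], 0.51)]
rinse_cup [([0.587, 0.271, 0.032], 0.63), ([0.464, -0.231, 0.104], 0.53)]
wash_bottle [([0.648, -0.119, 0.117], 0.56)]
```

View pics/scene0.png

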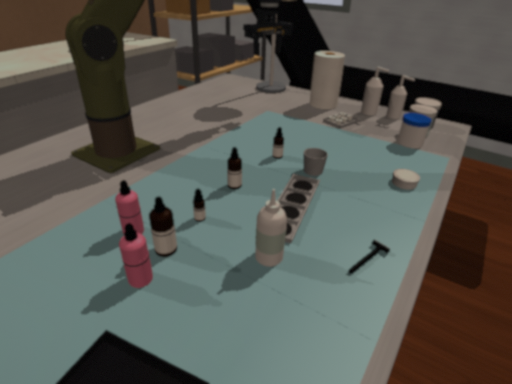

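View pics/top0.png

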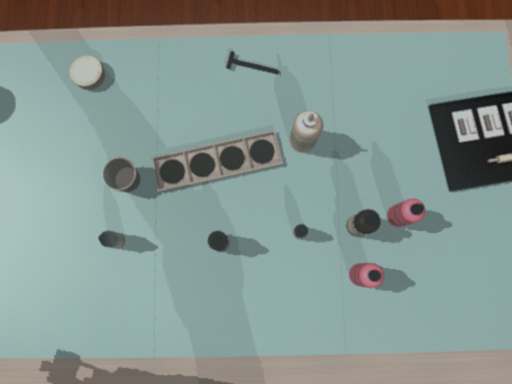

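The scene picture shows six bottles. Four are brown, at (163,228), (234,169), (278,144) and (199,206), and two are pink look-alikes of ink_120, at (130,212) and (136,256). The cup is at top pixel (122,176), beside the rack's +y end bay at (172,172). By size, the large brown bottle at (163,228) should be ink_120, since the pinks are excluded. I'll fit sizes and confirm with a crop.

```bash
cat > fit.py <<'E'
from plant import r
import cv2,numpy as np
from scipy.optimize import minimize
SZ={'ink_15':(.014,.054,.086),'ink_30':(.017,.066,.102),'ink_60':(.020,.081,.120),'ink_120':(.024,.098,.139)}
K={c:r.get_calibration(c) for c in('scene','top')}
def proj(c,P):
    k=K[c];p=(np.asarray(P,float)-k['eye'])@np.array(k['rotation'])
    s=np.c_[p[:,0],-p[:,1]]/-p[:,2:]
    s=s*(1+k['k1']*(s**2).sum(1,keepdims=True))
    A=np.array(k['intrinsics']);return s@A[:2,:2].T+A[:2,2]
th=np.linspace(0,2*np.pi,32)
ring=lambda x,y,z,R:np.c_[x+R*np.cos(th),y+R*np.sin(th),np.full(32,z)]
def draw(c,hulls,S=4):
    m=np.zeros((384*S,512*S),np.uint8)
    for h in hulls:
        q=cv2.convexHull(((proj(c,h)+.5)*S-.5).astype(np.float32))
        cv2.fillConvexPoly(m,np.round(q*16).astype(np.int32),255,shift=4)
    return cv2.resize(m,(512,384),interpolation=cv2.INTER_AREA)/255.
def bottle(x,y,n,z=0):
    R,h,H=SZ[n];rd=.3*R+.003;zn=h+.25*(H-h)
    return[np.r_[ring(x,y,z,R),ring(x,y,z+h,R)],np.r_[ring(x,y,z+h,R),ring(x,y,z+zn,rd)],np.r_[ring(x,y,z+zn,rd),ring(x,y,z+H,rd)]]
def disc(x,y,R=.028,z=.006): return[ring(x,y,z,R)]
def fit(masks,hulls,x0):
    def f(v):
        t=0
        for c,m in masks.items():
            d=draw(c,hulls(*v));t+=1-np.minimum(d,m).sum()/np.maximum(d,m).sum()
        return t/len(masks)
    o=minimize(f,x0,method='Nelder-Mead',options=dict(initial_simplex=np.array(x0)+[[0,0],[.015,0],[0,.015]],xatol=3e-4,fatol=1e-4))
    return o.x,1-o.fun
def masks(t):
    o={}
    for c in K:
        r.snapshot(c);o[c]=[d['pixels'].astype(float) for d in r.silhouettes(c,t) if d['confidence']>.3]
    return o
def near(ms,c,p):
    u=proj(c,[p])[0]
    g=lambda m:np.hypot(*(np.array(np.nonzero(m))[::-1].mean(1)-u))
    m=min(ms[c],key=g);return m if g(m)<12 else None
E
cat > m1.py <<'E'
from fit import *
ms=masks('ink_15')
for g in[(.45,-.115),(.45,.275),(.44,.05),(.47,-.24),(.37,-.24),(.49,-.325)]:
    mm={c:near(ms,c,(*g,.05)) for c in K};mm={c:m for c,m in mm.items() if m is not None}
    print('cand',g,list(mm))
    res=sorted(((*fit(mm,lambda x,y:bottle(x,y,n),g),n) for n in SZ),key=lambda a:-a[1])
    for x,s,n in res[:2]: print(n,np.round(x,4),round(s,3))
    n=res[0][2];print({c:np.round(fit({c:m},lambda x,y:bottle(x,y,n),g)[0],4) for c,m in mm.items()})
ms=masks('bay_1')
for g in[(.595,.163),(.614,.096),(.629,.032),(.645,-.032)]:
    mm={c:near(ms,c,(*g,.006)) for c in K};mm={c:m for c,m in mm.items() if m is not None}
    print('pad',np.round(fit(mm,disc,g)[0],4),{c:(fit({c:m},disc,g)) for c,m in mm.items()})
im=r.snapshot('scene');cv2.imwrite('pics/crop.png',cv2.resize(im[120:300,90:330],None,fx=3,fy=3,interpolation=cv2.INTER_CUBIC))
E
python3 m1.py
```

```text
Traceback (most recent call last):
  File "m1.py", line 4, in <module>
    mm={c:near(ms,c,(*g,.05)) for c in K};mm={c:m for c,m in mm.items() if m is not None}
          ~~~~^^^^^^^^^^^^^^^
  File "fit.py", line 37, in near
    u=proj(c,[p])[0]
      ~~~~^^^^^^^
  File "fit.py", line 7, in proj
    k=K[c];p=(np.asarray(P,float)-k['eye'])@np.array(k['rotation'])
             ~~~~~~~~~~~~~~~~~~~~~~~~~~~~~~^~~~~~~~~~~~~~~~~~~~~~~~
ValueError: matmul: Input operand 1 has a mismatch in its core dimension 0, with gufunc signature (n?,k),(k,m?)->(n?,m?) (size 4 is different from 3)
```

Rotation is a quaternion.

```bash
sed -i "s/np.array(k\['rotation'\])/Rotation.from_quat(k['rotation']).as_matrix()/; 2a from scipy.spatial.transform import Rotation" fit.py; python3 m1.py
```

```text
cand (0.45, -0.115) ['top']
ink_15 [ 0.4542 -0.1134] 0.912
ink_30 [ 0.4532 -0.1088] 0.62
{'top': array([ 0.4542, -0.1134])}
cand (0.45, 0.275) ['scene', 'top']
ink_30 [0.4454 0.2816] 0.878
ink_15 [0.4455 0.2821] 0.72
{'scene': array([0.447 , 0.2805]), 'top': array([0.4442, 0.2791])}
cand (0.44, 0.05) ['scene', 'top']
ink_60 [0.436  0.0567] 0.891
ink_30 [0.438  0.0566] 0.768
{'scene': array([0.4382, 0.0559]), 'top': array([0.4349, 0.0554])}
cand (0.47, -0.24) ['scene', 'top']
ink_120 [ 0.4672 -0.2391] 0.888
ink_60 [ 0.4689 -0.2403] 0.772
{'scene': array([ 0.4677, -0.2387]), 'top': array([ 0.4673, -0.24  ])}
cand (0.37, -0.24) ['scene', 'top']
ink_120 [ 0.3625 -0.24  ] 0.858
ink_60 [ 0.3607 -0.2379] 0.65
{'scene': array([ 0.3627, -0.2384]), 'top': array([ 0.362 , -0.2411])}
cand (0.49, -0.325) ['scene', 'top']
ink_120 [ 0.4865 -0.3286] 0.917
ink_60 [ 0.4885 -0.3318] 0.719
{'scene': array([ 0.4875, -0.3284]), 'top': array([ 0.4864, -0.3309])}
pad [0.5943 0.1628] {'scene': (array([0.59821629, 0.15963181]), np.float64(0.8254094450628081)), 'top': (array([0.59350093, 0.16294797]), np.float64(0.9508042073487101))}
pad [0.6082 0.095 ] {'scene': (array([0.6107041 , 0.09464502]), np.float64(0.8416805356659056)), 'top': (array([0.60765279, 0.09520722]), np.float64(0.9450609200419664))}
pad [0.6238 0.0284] {'scene': (array([0.62825564, 0.02998708]), np.float64(0.6991233159285761)), 'top': (array([0.62284178, 0.02836382]), np.float64(0.9504987128720667))}
pad [ 0.6383 -0.0371] {'scene': (array([ 0.6492989 , -0.02594805]), np.float64(0.20336605890603088)), 'top': (array([ 0.63714097, -0.03746929]), np.float64(0.92518023562511))}
```

View pics/crop.png

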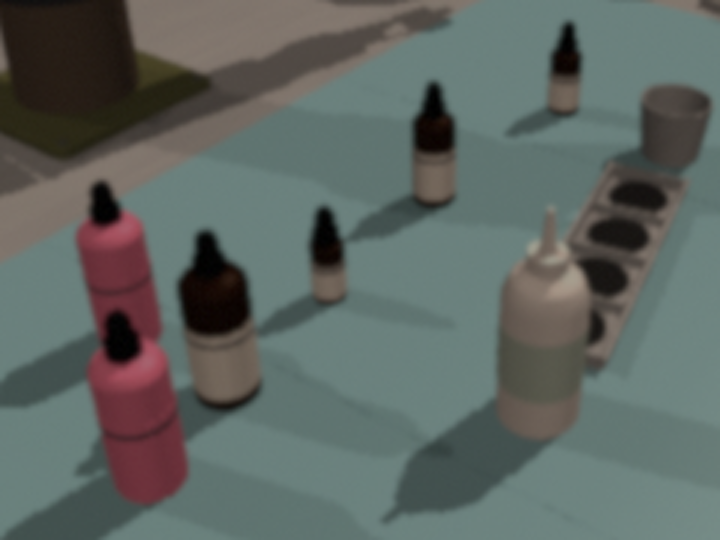

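The crop confirms it: brown bottles large, medium and small-medium at crop (222,320), (433,150) and (565,70), the smallest at (327,255), and the two pinks at the left. So ink_15 is at (.454,-.114), ink_30 at (.446,.281), ink_60 at (.437,.056) and ink_120 at (.467,-.239), with the cup at the +y end. First I turn the tool across the row.

Request:
play_rows(translation=[[0,0,0],[0,0,0],[0,0,0],[0,0,0],[0,0,0],[0,0,0],[0,0,0]], delta_rot=[[0,0,9.75],[0,0,9.75],[0,0,9.75],[0,0,9.75],[0,0,9.75],[0,0,9.75],[0,0,0]], grip=[1,1,1,1,1,1,1], squeeze=20)

```text
clock: 2.33
tool_pos: [0.2051, 0.5904, 0.3027]
eef_rot: [0.626, 0.78, 0.0, 0.0]
contact_force: [-0.1, 0.5, -0.6]
opening: 0.999
finger_force: 0.0
```

```bash
cat > go.py <<'E'
# python3 go.py x y z yawdeg : tool-frame shift (after turning) and turn from the present pose
import sys,numpy as np
from plant import r
from scipy.spatial.transform import Rotation as R
s=r.get_state();M=R.from_quat(s['eef_rot']).as_matrix()
x,y,z,w=map(float,sys.argv[1:5]);a=np.radians(w)
T=np.array([[-np.sin(a),np.cos(a),0],[np.cos(a),np.sin(a),0],[0,0,-1]]).T
d=np.array([x,y,z])-s['tool_pos']
print('t',round(s['clock'],2),'pos',np.round(s['tool_pos'],4),'F',np.round(s['contact_force'],1),'open',round(s['opening']*88,1))
print('after turn: shift mm',np.round(T.T@d*1e3,1),' turn deg',np.round(np.degrees(R.from_matrix(M.T@T).as_rotvec()),2))
E
python3 go.py .4545 -.114 .20 12.3
```

```text
t 2.33 pos [0.2051 0.5904 0.3027] F [-0.1  0.5 -0.6] open 87.9
after turn: shift mm [-741.4   93.6  102.7]  turn deg [0.02 0.01 0.14]
```

Request:
play_rows(translation=[[-0.03,0.02,0],[-0.04,0.024,0],[-0.045,0.025,0],[-0.045,0.0246,0],[-0.045,0,0],[-0.045,0,0],[-0.045,0,0],[-0.045,0,0],[-0.045,0,0],[-0.045,0,0.01],[-0.045,0,0.01],[-0.045,0,0.015],[-0.045,0,0.015],[-0.045,0,0.015],[-0.045,0,0.015],[-0.045,0,0.015],[-0.0364,0,0.0077],[0,0,0],[0,0,0]], delta_rot=[[0,0,0],[0,0,0],[0,0,0],[0,0,0],[0,0,0],[0,0,0],[0,0,0],[0,0,0],[0,0,0],[0,0,0],[0,0,0],[0,0,0],[0,0,0],[0,0,0],[0,0,0],[0,0,0],[0,0,0],[0,0,0],[0,0,0]], grip=[1,1,1,1,1,1,1,1,1,1,1,1,1,1,1,1,1,1,1])

```text
clock: 4.7
tool_pos: [0.454, -0.1084, 0.2001]
eef_rot: [0.626, 0.78, 0.0, -0.0]
contact_force: [0.3, 0.6, 0.6]
opening: 1.001
finger_force: 0.0
```

```bash
python3 go.py .4545 -.114 .087 12.3
```

```text
t 4.7 pos [ 0.454  -0.1084  0.2001] F [0.3 0.6 0.6] open 88.0
after turn: shift mm [ -5.5  -0.7 113.1]  turn deg [ 0.03 -0.05  0.16]
```

Request:
play_rows(translation=[[-0.0055,-0.0007,0.02],[0,0,0.025],[0,0,0.025],[0,0,0.025],[0,0,0.0181],[0,0,0],[0,0,0],[0,0,0],[0,0,0],[0,0,0],[0,0,0],[0,0,0],[0,0,0]], delta_rot=[[0,0,0],[0,0,0],[0,0,0],[0,0,0],[0,0,0],[0,0,0],[0,0,0],[0,0,0],[0,0,0],[0,0,0],[0,0,0],[0,0,0],[0,0,0]], grip=[1,1,1,1,1,1,-1,-1,-1,-1,-1,-1,-1], squeeze=12)

```text
clock: 6.32
tool_pos: [0.4545, -0.1147, 0.0869]
eef_rot: [0.627, 0.779, 0.0, 0.0]
contact_force: [-0.5, -0.1, 0.7]
opening: 0.313
finger_force: 12.0
```

```bash
python3 go.py .5943 .1617 .25 12.3
```

```text
t 6.33 pos [ 0.4545 -0.1147  0.0869] F [-0.5 -0.1  0.7] open 27.5
after turn: shift mm [ 240.2  195.5 -163.1]  turn deg [ 0.01 -0.    0.02]
```

Request:
play_rows(translation=[[0,0,-0.006],[0,0,-0.015],[0,0,-0.025],[0,0,-0.03],[0,0,-0.03],[0.005,0.004,-0.03],[0.015,0.012,-0.0271],[0.03,0.0245,0],[0.03,0.0245,0],[0.03,0.0245,0],[0.03,0.0245,0],[0.03,0.0245,0],[0.03,0.0245,0],[0.025,0.0205,0],[0.0152,0.012,0],[0,0,0],[0,0,0]], delta_rot=[[0,0,0],[0,0,0],[0,0,0],[0,0,0],[0,0,0],[0,0,0],[0,0,0],[0,0,0],[0,0,0],[0,0,0],[0,0,0],[0,0,0],[0,0,0],[0,0,0],[0,0,0],[0,0,0],[0,0,0]], grip=[-1,-1,-1,-1,-1,-1,-1,-1,-1,-1,-1,-1,-1,-1,-1,-1,-1])

```text
clock: 8.45
tool_pos: [0.5935, 0.1602, 0.2504]
eef_rot: [0.628, 0.779, -0.001, 0.0]
contact_force: [0.3, -0.0, 0.5]
opening: 0.312
finger_force: 12.0
```

```bash
python3 go.py .5943 .1617 .095 12.3
```

```text
t 8.45 pos [0.5935 0.1602 0.2504] F [ 0.3 -0.   0.5] open 27.4
after turn: shift mm [  1.3   1.1 155.4]  turn deg [-0.05  0.06 -0.05]
```

Request:
play_rows(translation=[[0.0013,0.0011,0.02],[0,0,0.03],[0,0,0.03],[0,0,0.03],[0,0,0.025],[0,0,0.014],[0,0,0.0064],[0,0,0],[0,0,0.001],[0,0,0.001],[0,0,0]], delta_rot=[[0,0,0],[0,0,0],[0,0,0],[0,0,0],[0,0,0],[0,0,0],[0,0,0],[0,0,0],[0,0,0],[0,0,0],[0,0,0]], grip=[-1,-1,-1,-1,-1,-1,-1,-1,-1,-1,-1])

```text
clock: 9.82
tool_pos: [0.5951, 0.1633, 0.093]
eef_rot: [0.627, 0.779, 0.0, 0.0]
contact_force: [0.5, 1.3, 1.0]
opening: 0.306
finger_force: 12.0
```

```bash
python3 go.py .5943 .1617 .0925 12.3; python3 - <<'E'
from plant import r
import cv2
a=r.snapshot('scene')[100:240,200:380];b=r.snapshot('top')[110:250,80:260]
cv2.imwrite('pics/p1.png',cv2.resize(cv2.hconcat([a,b]),None,fx=2.2,fy=2.2,interpolation=cv2.INTER_CUBIC))
E
```

```text
t 9.82 pos [0.5951 0.1633 0.093 ] F [0.5 1.3 1. ] open 26.9
after turn: shift mm [-1.4 -1.2  0.5]  turn deg [ 0.04 -0.01  0.02]
```

View pics/p1.png

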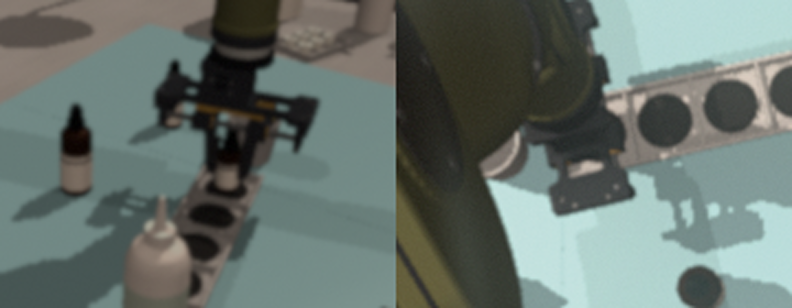

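The crop shows the small bottle held over the cup-end bay, at crop (230,170). I nudge it to centre, set it down, release and retreat.

Request:
play_rows(translation=[[0,0,-0.001],[-0.0013,-0.0011,0],[0,0,0],[0,0,0.001],[0,0,0.0005],[0,0,0],[0,0,0],[0,0,0],[0,0,0],[0,0,0],[0,0,0]], delta_rot=[[0,0,0],[0,0,0],[0,0,0],[0,0,0],[0,0,0],[0,0,0],[0,0,0],[0,0,0],[0,0,0],[0,0,0],[0,0,0]], grip=[-1,-1,-1,-1,-1,-1,-0.25,-0.1,0.1,0.5,1])

```text
clock: 11.3
tool_pos: [0.5941, 0.1617, 0.092]
eef_rot: [0.627, 0.779, -0.0, -0.0]
contact_force: [-0.7, 0.2, -0.0]
opening: 0.754
finger_force: 0.0
```

```bash
python3 go.py .446 .281 .22 12.3
```

```text
t 11.3 pos [0.5941 0.1617 0.092 ] F [-0.7  0.2 -0. ] open 66.4
after turn: shift mm [ 148.1 -119.3 -128. ]  turn deg [-0.   -0.    0.02]
```

Request:
play_rows(translation=[[0,0,-0.008],[0,0,-0.02],[0,0,-0.03],[0,0,-0.04],[0,0,-0.03],[0.02,-0.016,0],[0.035,-0.028,0],[0.035,-0.028,0],[0.035,-0.028,0],[0.0231,-0.0193,0],[0,0,0],[0,0,0],[0,0,0]], delta_rot=[[0,0,0],[0,0,0],[0,0,0],[0,0,0],[0,0,0],[0,0,0],[0,0,0],[0,0,0],[0,0,0],[0,0,0],[0,0,0],[0,0,0],[0,0,0]], grip=[1,1,1,1,1,1,1,1,1,1,1,1,1])

```text
clock: 12.92
tool_pos: [0.4474, 0.2798, 0.2205]
eef_rot: [0.628, 0.778, 0.0, 0.001]
contact_force: [0.3, -1.0, 0.1]
opening: 0.997
finger_force: 0.0
```

```bash
python3 go.py .446 .281 .097 12.3; python3 - <<'E'
from fit import *
import subprocess
r.snapshot('scene')
for c in K:
    r.snapshot(c)
    for d in r.silhouettes(c,'ink_15'):
        m=d['pixels'].astype(float);u=np.array(np.nonzero(m))[::-1].mean(1)
        if np.hypot(*(u-proj(c,[(.594,.162,.045)])[0]))<15: print(c,fit({c:m},lambda x,y:bottle(x,y,'ink_15',.006),(.594,.162)))
E
```

```text
t 12.93 pos [0.4474 0.2798 0.2205] F [ 0.3 -1.   0.1] open 87.8
after turn: shift mm [  1.5  -1.1 123.5]  turn deg [ 0.08  0.02 -0.13]
scene (array([0.59548606, 0.16232036]), np.float64(0.8905493975257678))
top (array([0.59245595, 0.16286129]), np.float64(0.8992405468062995))
```

Request:
play_rows(translation=[[0.0005,-0.0005,0.02],[0,0,0.025],[0,0,0.03],[0,0,0.03],[0,0,0.0185],[0,0,0],[0,0,0],[0,0,0],[0,0,0],[0,0,0],[0,0,0],[0,0,0],[0,0,0]], delta_rot=[[0,0,0],[0,0,0],[0,0,0],[0,0,0],[0,0,0],[0,0,0],[0,0,0],[0,0,0],[0,0,0],[0,0,0],[0,0,0],[0,0,0],[0,0,0]], grip=[1,1,1,1,1,1,-1,-1,-1,-1,-1,-1,-1], squeeze=15)

```text
clock: 14.8
tool_pos: [0.4455, 0.2814, 0.0966]
eef_rot: [0.627, 0.779, 0.0, 0.0]
contact_force: [1.0, -0.7, 0.3]
opening: 0.383
finger_force: 15.0
```

```bash
python3 go.py .609 .095 .25 12.3
```

```text
t 14.8 pos [0.4455 0.2814 0.0966] F [ 1.  -0.7  0.3] open 33.7
after turn: shift mm [-216.9  120.1 -153.4]  turn deg [ 0.01 -0.01  0.02]
```

Request:
play_rows(translation=[[0,0,-0.006],[0,0,-0.015],[0,0,-0.025],[0,0,-0.03],[0,0,-0.03],[0,0,-0.03],[-0.015,0.008,-0.0174],[-0.03,0.017,0],[-0.03,0.017,0],[-0.03,0.017,0],[-0.03,0.017,0],[-0.03,0.016,0],[-0.028,0.016,0],[-0.0169,0.009,0],[-0.007,0.0031,0],[0,0,0],[0,0,0],[0,0,0],[0,0,0]], delta_rot=[[0,0,0],[0,0,0],[0,0,0],[0,0,0],[0,0,0],[0,0,0],[0,0,0],[0,0,0],[0,0,0],[0,0,0],[0,0,0],[0,0,0],[0,0,0],[0,0,0],[0,0,0],[0,0,0],[0,0,0],[0,0,0],[0,0,0]], grip=[-1,-1,-1,-1,-1,-1,-1,-1,-1,-1,-1,-1,-1,-1,-1,-1,-1,-1,-1])

```text
clock: 17.18
tool_pos: [0.6087, 0.0956, 0.25]
eef_rot: [0.627, 0.779, 0.0, -0.0]
contact_force: [0.2, -1.0, -0.5]
opening: 0.377
finger_force: 15.0
```

```bash
python3 go.py .609 .095 .105 12.3
```

```text
t 17.18 pos [0.6087 0.0956 0.25  ] F [ 0.2 -1.  -0.5] open 33.2
after turn: shift mm [-7.00e-01  1.00e-01  1.45e+02]  turn deg [-0.01 -0.02  0.07]
```

Request:
play_rows(translation=[[-0.0004,0,0.015],[0,0,0.025],[0,0,0.03],[0,0,0.03],[0,0,0.023],[0,0,0.014],[0,0,0.008],[0,0,0],[0,0,0],[0,0,0.001],[0,0,0.001],[0,0,0.0007],[0,0,0],[0,0,0]], delta_rot=[[0,0,0],[0,0,0],[0,0,0],[0,0,0],[0,0,0],[0,0,0],[0,0,0],[0,0,0],[0,0,0],[0,0,0],[0,0,0],[0,0,0],[0,0,0],[0,0,0]], grip=[-1,-1,-1,-1,-1,-1,-1,-1,-1,-1,-1,-1,-1,-1])

```text
clock: 18.92
tool_pos: [0.6093, 0.0947, 0.1027]
eef_rot: [0.627, 0.779, 0.0, 0.0]
contact_force: [0.0, -0.1, 3.6]
opening: 0.377
finger_force: 15.0
```

```bash
python3 go.py .609 .095 .1025 12.3
```

```text
t 18.93 pos [0.6093 0.0947 0.1027] F [ 0.  -0.1  3.6] open 33.2
after turn: shift mm [ 0.4 -0.2  0.2]  turn deg [ 0.03 -0.    0.02]
```

Contact is gentle at 3.6 N. I release and go up to z = 0.22, then on towards ink_60.

Request:
play_rows(translation=[[0,0,0],[0,0,0],[0,0,0],[0,0,0],[0,0,0],[0,0,0],[0,0,-0.008],[0,0,-0.02],[0,0,-0.03],[0,0,-0.035],[0,0,-0.025],[0,0,0],[0,0,0]], delta_rot=[[0,0,0],[0,0,0],[0,0,0],[0,0,0],[0,0,0],[0,0,0],[0,0,0],[0,0,0],[0,0,0],[0,0,0],[0,0,0],[0,0,0],[0,0,0]], grip=[-0.2,-0.1,0,0.2,0.6,1,1,1,1,1,1,1,1])

```text
clock: 20.55
tool_pos: [0.6087, 0.0946, 0.2203]
eef_rot: [0.627, 0.779, -0.0, -0.0]
contact_force: [0.0, -0.2, -0.6]
opening: 1.001
finger_force: 0.0
```

```bash
python3 go.py .437 .056 .22 12.3
```

```text
t 20.55 pos [0.6087 0.0946 0.2203] F [ 0.  -0.2 -0.6] open 88.1
after turn: shift mm [  -1.1 -176.     0.3]  turn deg [-0.03 -0.01  0.02]
```

Request:
play_rows(translation=[[0,-0.02,0],[0,-0.035,0],[0,-0.04,0],[-0.001,-0.04,0],[0,-0.03,0],[0,-0.011,0.01],[0,0,0.025],[0,0,0.03],[0,0,0.025],[0,0,0.0193],[0,0,0],[0,0,0],[0,0,0],[0,0,0],[0,0,0],[0,0,0],[0,0,0],[0,0,0],[0,0,0]], delta_rot=[[0,0,0],[0,0,0],[0,0,0],[0,0,0],[0,0,0],[0,0,0],[0,0,0],[0,0,0],[0,0,0],[0,0,0],[0,0,0],[0,0,0],[0,0,0],[0,0,0],[0,0,0],[0,0,0],[0,0,0],[0,0,0],[0,0,0]], grip=[1,1,1,1,1,1,1,1,1,1,1,1,-1,-1,-1,-1,-1,-1,-1], squeeze=18)

```text
clock: 22.92
tool_pos: [0.4376, 0.0561, 0.1112]
eef_rot: [0.627, 0.779, -0.0, -0.0]
contact_force: [0.0, -0.0, 1.3]
opening: 0.447
finger_force: 18.0
```

```bash
python3 go.py .624 .0285 .25 12.3
```

```text
t 22.93 pos [0.4376 0.0561 0.1112] F [ 0.  -0.   1.3] open 39.3
after turn: shift mm [ -66.7  176.3 -138.8]  turn deg [-0.02 -0.    0.02]
```

Request:
play_rows(translation=[[0,0,-0.006],[0,0,-0.015],[0,0,-0.025],[0,0,-0.03],[0,0,-0.03],[0,0,-0.022],[-0.006,0.015,-0.0108],[-0.01,0.027,0],[-0.011,0.03,0],[-0.011,0.03,0],[-0.011,0.03,0],[-0.01,0.025,0],[-0.0057,0.014,0],[-0.002,0.0053,0],[0,0,0],[0,0,0],[0,0,0],[0,0,0]], delta_rot=[[0,0,0],[0,0,0],[0,0,0],[0,0,0],[0,0,0],[0,0,0],[0,0,0],[0,0,0],[0,0,0],[0,0,0],[0,0,0],[0,0,0],[0,0,0],[0,0,0],[0,0,0],[0,0,0],[0,0,0],[0,0,0]], grip=[-1,-1,-1,-1,-1,-1,-1,-1,-1,-1,-1,-1,-1,-1,-1,-1,-1,-1])

```text
clock: 25.18
tool_pos: [0.6238, 0.0288, 0.25]
eef_rot: [0.627, 0.779, -0.0, -0.0]
contact_force: [0.1, 0.6, -2.2]
opening: 0.45
finger_force: 18.0
```

```bash
python3 go.py .624 .0285 .1197 12.3
```

```text
t 25.18 pos [0.6238 0.0288 0.25  ] F [ 0.1  0.6 -2.2] open 39.6
after turn: shift mm [-3.000e-01  1.000e-01  1.303e+02]  turn deg [-0.03 -0.01  0.03]
```

Request:
play_rows(translation=[[-0.0002,0,0.015],[0,0,0.025],[0,0,0.03],[0,0,0.025],[0,0,0.018],[0,0,0.0113],[0,0,0.006],[0,0,0],[0,0,0],[0,0,0.001],[0,0,0.001],[0,0,0.0007],[0,0,0],[0,0,0]], delta_rot=[[0,0,0],[0,0,0],[0,0,0],[0,0,0],[0,0,0],[0,0,0],[0,0,0],[0,0,0],[0,0,0],[0,0,0],[0,0,0],[0,0,0],[0,0,0],[0,0,0]], grip=[-1,-1,-1,-1,-1,-1,-1,-1,-1,-1,-1,-1,-1,-1])

```text
clock: 26.92
tool_pos: [0.6242, 0.0284, 0.1173]
eef_rot: [0.627, 0.779, -0.0, -0.0]
contact_force: [-1.2, -0.7, 3.8]
opening: 0.441
finger_force: 18.0
```

```bash
python3 go.py .624 .0285 .117 12.3
```

```text
t 26.93 pos [0.6242 0.0284 0.1173] F [-1.2 -0.7  3.8] open 38.8
after turn: shift mm [ 0.1 -0.2  0.3]  turn deg [-0.   -0.    0.02]
```

Request:
play_rows(translation=[[0,0,0],[0,0,0],[0,0,0],[0,0,0],[0,0,0],[0,0,0],[0,0,-0.008],[0,0,-0.02],[0,0,-0.035],[0,0,-0.045],[0,0,-0.025],[0,-0.02,0],[0,-0.03,0],[0,-0.04,0],[0,-0.04,0],[0,-0.02,0],[0,0,0],[0,0,0]], delta_rot=[[0,0,0],[0,0,0],[0,0,0],[0,0,0],[0,0,0],[0,0,0],[0,0,0],[0,0,0],[0,0,0],[0,0,0],[0,0,0],[0,0,-6],[0,0,-7],[0,0,-7],[0,0,-7],[0,0,-5.7],[0,0,0],[0,0,0]], grip=[-0.1,0,0.1,0.3,0.7,1,1,1,1,1,1,1,1,1,1,1,1,1])

```text
clock: 29.18
tool_pos: [0.4921, -0.0358, 0.2508]
eef_rot: [0.383, 0.924, 0.001, 0.001]
contact_force: [-0.2, -0.0, -0.1]
opening: 1.0
finger_force: 0.0
```

```bash
python3 go.py .468 -.2395 .245 45
```

```text
t 29.18 pos [ 0.4921 -0.0358  0.2508] F [-0.2 -0.  -0.1] open 88.0
after turn: shift mm [-127.  -161.1    5.8]  turn deg [ 0.12  0.08 -0.05]
```

Request:
play_rows(translation=[[-0.013,-0.017,0],[-0.024,-0.03,0],[-0.026,-0.034,0],[-0.026,-0.034,0],[-0.023,-0.028,0],[-0.01,-0.013,0.01],[-0.005,-0.005,0.02],[0,0,0.015],[0,0,0],[0,0,0],[0,0,0]], delta_rot=[[0,0,0],[0,0,0],[0,0,0],[0,0,0],[0,0,0],[0,0,0],[0,0,0],[0,0,0],[0,0,0],[0,0,0],[0,0,0]], grip=[1,1,1,1,1,1,1,1,1,1,1])

```text
clock: 30.55
tool_pos: [0.4672, -0.2397, 0.2055]
eef_rot: [0.382, 0.924, 0.0, 0.0]
contact_force: [1.0, -0.2, 0.1]
opening: 0.998
finger_force: 0.0
```

```bash
python3 go.py .468 -.2395 .130 45; python3 - <<'E'
from fit import *
im=r.snapshot('scene');cv2.imwrite('pics/p2.png',cv2.resize(im[100:300,80:340],None,fx=2.6,fy=2.6,interpolation=cv2.INTER_CUBIC))
E
```

```text
t 30.55 pos [ 0.4672 -0.2397  0.2055] F [ 1.  -0.2  0.1] open 87.8
after turn: shift mm [-0.4  0.7 75.5]  turn deg [0.02 0.04 0.06]
```

View pics/p2.png

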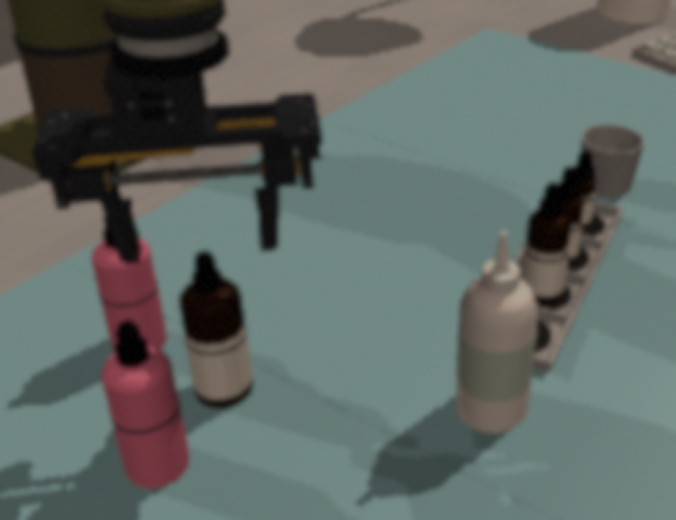

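The gripper is centred above the brown ink_120 at crop (215,340). Its fingers run diagonally between the pinks at crop (130,290) and (145,420), and the three placed bottles stand in the rack. Now I descend and grip.

Request:
play_rows(translation=[[0,0.0004,0.012],[0,0,0.016],[0,0,0.016],[0,0,0.016],[0,0,0.0155],[0,0,0],[0,0,0],[0,0,0],[0,0,0],[0,0,0],[0,0,0],[0,0,0],[0,0,0]], delta_rot=[[0,0,0],[0,0,0],[0,0,0],[0,0,0],[0,0,0],[0,0,0],[0,0,0],[0,0,0],[0,0,0],[0,0,0],[0,0,0],[0,0,0],[0,0,0]], grip=[1,1,1,1,1,1,1,-1,-1,-1,-1,-1,-1], squeeze=25)

```text
clock: 32.22
tool_pos: [0.4673, -0.2397, 0.1296]
eef_rot: [0.382, 0.924, 0.0, 0.0]
contact_force: [0.0, 0.6, 1.5]
opening: 0.533
finger_force: 24.9
```

```bash
python3 go.py .6385 -.038 .27 12.3
```

```text
t 32.23 pos [ 0.4673 -0.2397  0.1296] F [0.  0.6 1.5] open 46.9
after turn: shift mm [ 160.6  210.3 -140.4]  turn deg [1.000e-02 0.000e+00 3.273e+01]
```

Request:
play_rows(translation=[[0,0,-0.006],[0,0,-0.015],[0,0,-0.025],[0,0,-0.03],[0,0,-0.03],[0,0,-0.022],[0,0,-0.0124],[0,0,0],[0,0,0],[0,0,0],[0,0,0],[0,0,0],[0,0,0],[0,0,0],[0,0,0]], delta_rot=[[0,0,0],[0,0,0],[0,0,0],[0,0,0],[0,0,0],[0,0,0],[0,0,4],[0,0,6],[0,0,7],[0,0,7],[0,0,5.7],[0,0,3],[0,0,0],[0,0,0],[0,0,0]], grip=[-1,-1,-1,-1,-1,-1,-1,-1,-1,-1,-1,-1,-1,-1,-1])

```text
clock: 34.1
tool_pos: [0.4669, -0.2399, 0.27]
eef_rot: [0.627, 0.779, -0.0, -0.0]
contact_force: [0.7, 0.7, -3.6]
opening: 0.535
finger_force: 24.9
```

```bash
python3 go.py .6385 -.038 .27 12.3
```

```text
t 34.1 pos [ 0.4669 -0.2399  0.27  ] F [ 0.7  0.7 -3.6] open 47.1
after turn: shift mm [160.7 210.7   0. ]  turn deg [-0.02 -0.01  0.04]
```

Request:
play_rows(translation=[[0.015,0,0],[0.025,0,0],[0.03,0,0],[0.03,0,0],[0.03,0.01,0],[0.02,0.025,0],[0.0107,0.03,0],[0,0.03,0],[0,0.03,0],[0,0.03,0],[0,0.027,0],[0,0.018,0],[0,0.0077,0],[0,0.003,0],[0,0,0],[0,0,0],[0,0,0],[0,0,0]], delta_rot=[[0,0,0],[0,0,0],[0,0,0],[0,0,0],[0,0,0],[0,0,0],[0,0,0],[0,0,0],[0,0,0],[0,0,0],[0,0,0],[0,0,0],[0,0,0],[0,0,0],[0,0,0],[0,0,0],[0,0,0],[0,0,0]], grip=[-1,-1,-1,-1,-1,-1,-1,-1,-1,-1,-1,-1,-1,-1,-1,-1,-1,-1])

```text
clock: 36.35
tool_pos: [0.6384, -0.038, 0.2699]
eef_rot: [0.627, 0.779, -0.0, -0.0]
contact_force: [0.7, 0.8, -2.5]
opening: 0.537
finger_force: 24.9
```

```bash
python3 go.py .6385 -.038 .138 12.3
```

```text
t 36.35 pos [ 0.6384 -0.038   0.2699] F [ 0.7  0.8 -2.5] open 47.3
after turn: shift mm [-0.000e+00  1.000e-01  1.319e+02]  turn deg [-0.02 -0.    0.01]
```

Request:
play_rows(translation=[[0,0,0.015],[0,0,0.025],[0,0,0.03],[0,0,0.025],[0,0,0.018],[0,0,0.0119],[0,0,0.007],[0,0,0],[0,0,0],[0,0,0.001],[0,0,0.001],[0,0,0.0007],[0,0,0],[0,0,0]], delta_rot=[[0,0,0],[0,0,0],[0,0,0],[0,0,0],[0,0,0],[0,0,0],[0,0,0],[0,0,0],[0,0,0],[0,0,0],[0,0,0],[0,0,0],[0,0,0],[0,0,0]], grip=[-1,-1,-1,-1,-1,-1,-1,-1,-1,-1,-1,-1,-1,-1])

```text
clock: 38.1
tool_pos: [0.6387, -0.0379, 0.1356]
eef_rot: [0.627, 0.779, -0.0, 0.0]
contact_force: [-0.5, 0.0, 2.2]
opening: 0.533
finger_force: 24.9
```

```bash
python3 go.py .6385 -.038 .1355 12.3
```

```text
t 38.1 pos [ 0.6387 -0.0379  0.1356] F [-0.5  0.   2.2] open 46.9
after turn: shift mm [-0.1 -0.2  0.1]  turn deg [0.   0.   0.02]
```

Request:
play_rows(translation=[[0,0,0],[0,0,0],[0,0,0],[0,0,0],[0,0,0],[0,0,0],[0,0,-0.008],[0,0,-0.02],[0,0,-0.035],[0,0,-0.045],[0,0,-0.025],[0,-0.02,0],[0,-0.04,0],[0,-0.04,0],[0,-0.04,0],[0,-0.04,0],[0,-0.02,0],[0,0,0],[0,0,0]], delta_rot=[[0,0,0],[0,0,0],[0,0,0],[0,0,0],[0,0,0],[0,0,0],[0,0,0],[0,0,0],[0,0,0],[0,0,0],[0,0,0],[0,0,0],[0,0,0],[0,0,0],[0,0,0],[0,0,0],[0,0,0],[0,0,0],[0,0,0]], grip=[0.1,0.2,0.3,0.5,0.8,1,1,1,1,1,1,1,1,1,1,1,1,1,1])

```text
clock: 40.48
tool_pos: [0.4448, -0.0803, 0.2691]
eef_rot: [0.627, 0.779, 0.001, 0.001]
contact_force: [-0.3, 0.0, -0.3]
opening: 1.003
finger_force: 0.0
```

```bash
python3 - <<'E'
from fit import *
ms=masks('ink_15')
for n,p in dict(ink_15=(.5943,.1617),ink_30=(.609,.095),ink_60=(.624,.0285),ink_120=(.6385,-.038)).items():
    for c in K:
        m=near(ms,c,(*p,.05))
        if m is not None:
            x,s=fit({c:m},lambda x,y:bottle(x,y,n,.006),p);print(n,c,np.round(x,4),round(s,2))
a=r.snapshot('scene')[100:290,170:370];b=r.snapshot('top')[90:280,90:350]
cv2.imwrite('pics/p3.png',cv2.resize(cv2.hconcat([a,b]),None,fx=1.7,fy=1.7,interpolation=cv2.INTER_CUBIC))
E
```

```text
ink_15 scene [0.5913 0.1743] 0.53
ink_15 top [0.5931 0.1626] 0.91
ink_30 scene [0.6168 0.055 ] 0.47
ink_30 top [0.6084 0.0948] 0.89
ink_60 scene [ 0.6271 -0.0014] 0.6
ink_60 top [0.6221 0.028 ] 0.88
ink_120 top [ 0.637  -0.0388] 0.94
```

View pics/p3.png

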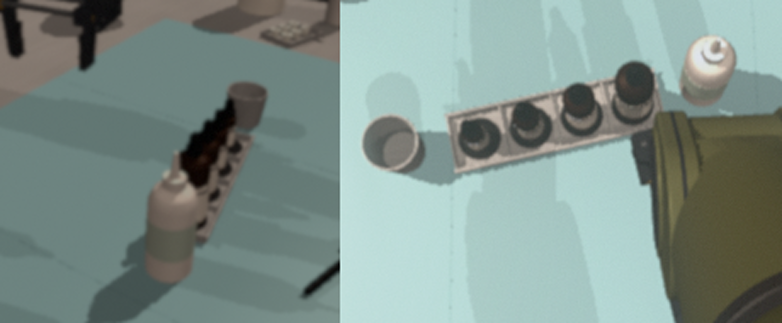

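The picture shows all four upright in their bays, shortest by the cup at crop (480,138) and tallest by the wash bottle at (633,90). In the top camera each is within about 1.5 mm of its pad centre, and the gripper is clear, so I hand in.

```bash
python3 -c "
from plant import r
print(r.finish_job())"
```

```text
the job is handed in; nothing more can be done
None
```

The job is handed in at about 41 s of the 109 s allowed: the four ink bottles stand upright in the rack, shortest by the rinse cup to tallest by the wash bottle, each within about 1.5 mm of its pad centre; the cup, wash bottle and pink look-alikes were not touched.

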